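# Move a row of lots to the display rack in lot order

## Robot

A 6-joint arm with a two-finger parallel gripper is mounted at the origin on the work surface. World frame = base frame: x ahead of the robot, y to its left, z up, the work surface at z = 0. Lengths are in m, angles in degrees, forces in N, time in s.
With the tool pointing down it reaches from about 0.4 to 0.825 m from the base axis. Payload 7 kg.
Tool frame: the origin (TCP) lies at the very end of the fingers, on their centre line; the grasp point (between the pads) lies 19 mm behind it (ctrl.grip_point_offset is the distance from the TCP to the grasp point, in m); x points along the fingers, z is the direction in which the jaws open and shut, and the axes are right-handed (so a half turn about x gives the same grasp; the last joint's range is limited). The gripper opens to 88 mm and grips with 3 to 60 N. Pads are 19 mm wide; open, the fingers measure 130 mm over their backs; the gripper's body (78 mm by 193 mm) begins 47 mm behind the grasp point.
Start: joints at [82.111, 20.546, 0.682, 0, -70.136, -16.507], TCP at [0.279, 0.615, 0.227] pointing down, gripper open.
Joint ranges: [-176.03, 176.03], [-82.01, 121.73], [-58.28, 71.71], [-173.87, 95.51], [-174.79, -0.11], [-173.66, 173.66]. Speed limits (degrees/s): [136.94, 136.94, 172.46, 180, 180, 180].

## Interface

Orientations are given as [roll, pitch, yaw] about the fixed x, y, z axes, in that order (R = Rz(yaw) Ry(pitch) Rx(roll)).
In Python, from plant import get_obs, snapshot, calibration, close_job, ctrl gives the robot as it stands.
- The arm moves only by the tool move_arm, never from a script. Its argument "commands" is a list that holds one entry, the list of rows, each a list of 4 numbers: the shift along the tool's x, y, z in cm, then the turn about the tool's x in rad. In form: [[[dx, dy, dz, spin], ...]]. A call has 1 to 8 rows; each row shifts and turns the commanded pose from where the row before left it, along the tool's axes as they then stand; what a row does not reach is not made up. A row lasts 1/10 s, in which the tool goes at most 50 mm and 8.59 degrees, less where a joint would pass 70% of its speed; a pose out of reach is approached as far as the arm can. A call with a gripper value outside its range is refused whole. "jaw" is the finger opening in cm, from 0 to 8.76, set as the call begins (left out, the last holds). The fingers move at their own pace and stop on an object; the grip force is fixed at half the most. Time passes only in rows, so rows that do not move let the fingers close. It gives the time, the measured TCP pose, the force and the opening at its end, in the units of the state.
- get_obs(): the state, without advancing time (a new reading comes with each control period).
- snapshot(name): name is "scene" or "top" or "wrist"; returns (picture, depth): 400x640x3 uint8, red, green, blue; 400x640 float32, m along the optical axis (not along the pixel's ray), 0 where there is no reading.
- calibration(name): a dict with "mtx" (3x3 intrinsics, pixels), "T" (4x4, takes a point from camera to world coordinates); the wrist camera has in their place "tool_from_camera" (4x4, takes a point from camera to tool coordinates, whose origin is the TCP and whose axes are the tool frame's). Camera axes: x right, y up, looking along -z (the intrinsics and any distortion apply to the point x, -y, -z); pixel columns grow to the right and rows downward; lengths in m; the calibration is good to about 2 mm. The wrist camera is an equidistant fisheye: a pixel r from the principal point sees the ray r / f radians off the axis. A picture is of the moment at which its call begins: read the wrist's pose just before it. calibration takes no time and is no camera call.
- close_job(): hands the job in, once; it reports no verdict.
The state is a dict: "clock": time; "joint_pos": joint angles; "qvel": joint speeds; "tau": joint torques, N m; "tool_pos": TCP position; "orientation": TCP orientation; "force": force on the tool from outside, world axes, zero at the start; "moment": the same for the moment, N m; "opening": finger opening in m.
Only numpy, scipy, OpenCV 4.12 (cv2) and the standard library are available. Lean on these libraries where they do the work, as an engineer would, in place of code of your own. Each camera call takes 0.05 s, during which the arm holds its last target. There are 200 camera calls.

## Task

The four curios in the pale carrier stand in lot order, counted from the carrier's brass-knob end. Move them one by one to the brown display rack in the same order counted from its own brass-knob end (the one next to the carrier's knob goes into the bay next to the display's knob, and so on), each standing upright in the middle of its bay. Set them down without dropping them, and leave the mug and the jar where they are.

Things in the scene. Friction and masses are not known exactly. Their poses are not given: they have to be found in the camera images.
- globe_mid (a point): Snow globe: clear glass ball, 54 mm across, on a round wooden foot 56 mm across; 70 mm tall, about 0.22 kg, stands upright, loose. The point is its centre, 35 mm above its underside; z along its upright axis. The ball's centre, the best height to grip, is 8 mm above this point.
- gourd_mid (a point): Gourd rattle of brown wood: round bulb 56 mm across below, plain straight neck 26 mm across above (from 52 mm to 88 mm above its underside); 92 mm tall, about 0.12 kg, stands upright, loose. The point is its centre, 46 mm above its underside; z along its upright axis. Gripped by the neck, 26 mm above this point.
- drum_mid (a point): Small wooden hand drum: upright dark cylinder with pale bands and a pale skin on top, 58 mm across, 62 mm tall, about 0.18 kg, loose. The point is its centre, 31 mm above its underside; z along its upright axis.
- candlestick_mid (a point): Brass candlestick: flat round foot 58 mm across, thin stem, and a straight cup 32 mm across at the top (from 68 mm to 92 mm above its underside); 92 mm tall, about 0.28 kg, stands upright, loose. The point is its centre, 46 mm above its underside; z along its upright axis. Gripped by the cup, 33 mm above this point.
- mat_globe: Thin grey felt mat, 78 x 74 x 3 mm, fixed on the floor of one bay of the carrier; the snow globe stands on it at the start and the mat stays there when the snow globe is taken away, so it marks the snow globe's place in the row. Origin at the centre of its underside.
- mat_gourd: Thin grey felt mat, 78 x 74 x 3 mm, fixed on the floor of one bay of the carrier; the gourd rattle stands on it at the start and the mat stays there when the gourd rattle is taken away, so it marks the gourd rattle's place in the row. Origin at the centre of its underside.
- mat_drum: Thin grey felt mat, 78 x 74 x 3 mm, fixed on the floor of one bay of the carrier; the drum stands on it at the start and the mat stays there when the drum is taken away, so it marks the drum's place in the row. Origin at the centre of its underside.
- mat_candlestick: Thin grey felt mat, 78 x 74 x 3 mm, fixed on the floor of one bay of the carrier; the candlestick stands on it at the start and the mat stays there when the candlestick is taken away, so it marks the candlestick's place in the row. Origin at the centre of its underside.
- carrier: Pale plywood rack, fixed, 96 mm (x) by 392 mm (y), holding the row at the start. Four bays along its y axis, centres at y = 127.5, 42.5, -42.5, -127.5 mm, x = 0; each 84 x 79 mm inside, between 6 mm ribs 10 mm above the 12 mm high floor; on the mats things stand 15 mm above the table. Brass ball knob (28 mm wide, 48 mm high) at its +y end, y = 198 mm. Origin at table height, mid-bays.
- display: Brown wooden rack, fixed, empty at the start, 96 mm (x) by 392 mm (y). Four bays along its y axis, centres at y = 127.5, 42.5, -42.5, -127.5 mm, x = 0; each 84 x 79 mm inside, between 6 mm ribs 10 mm above its floor, which is 15 mm above the table; no mats. Brass ball knob (28 mm wide, 51 mm high) at its +y end, y = 198 mm. This end lies opposite to the carrier's knob end. Origin at table height, mid-bays.
- mug: Bystander: white mug, 80 mm across, 90 mm tall. Origin at the centre of its underside.
- jar: Bystander: closed jar, 70 mm across, 85 mm tall. Origin at the centre of its underside.
There are look-alikes about, which are no part of the job. Of the things shaped like the part that bears candlestick_mid, the brass one is meant.

How it is judged (in metres and radians):
At the end, for the whole second after the job is handed in: Each thing stands upright (0.15 rad) on the display rack's floor (7 mm in height), within 15 mm along each rack axis of the centre of the bay with the same number, counted from the display's knob, as the bay of its own mat counted from the carrier's knob; all at rest (((y of mat_globe in the frame of carrier between 0.1075 and 0.1475 m and y of globe_mid in the frame of display between 0.1125 and 0.1425 m) or (y of mat_globe in the frame of carrier between 0.0225 and 0.0625 m and y of globe_mid in the frame of display between 0.0275 and 0.0575 m) or (y of mat_globe in the frame of carrier between -0.0625 and -0.0225 m and y of globe_mid in the frame of display between -0.0575 and -0.0275 m) or (y of mat_globe in the frame of carrier between -0.1475 and -0.1075 m and y of globe_mid in the frame of display between -0.1425 and -0.1125 m)) and x of globe_mid in the frame of display between -0.015 and 0.015 m and z of globe_mid in the frame of display between 0.043 and 0.057 m and angle between each of globe_mid, gourd_mid, drum_mid, candlestick_mid's own z axis and vertical below 0.15 rad and linear speed of each of globe, gourd, drum, candlestick below 0.03 m/s and angular speed of each of globe, gourd, drum, candlestick below 0.3 rad/s and ((y of mat_gourd in the frame of carrier between 0.1075 and 0.1475 m and y of gourd_mid in the frame of display between 0.1125 and 0.1425 m) or (y of mat_gourd in the frame of carrier between 0.0225 and 0.0625 m and y of gourd_mid in the frame of display between 0.0275 and 0.0575 m) or (y of mat_gourd in the frame of carrier between -0.0625 and -0.0225 m and y of gourd_mid in the frame of display between -0.0575 and -0.0275 m) or (y of mat_gourd in the frame of carrier between -0.1475 and -0.1075 m and y of gourd_mid in the frame of display between -0.1425 and -0.1125 m)) and x of gourd_mid in the frame of display between -0.015 and 0.015 m and z of gourd_mid in the frame of display between 0.054 and 0.068 m and ((y of mat_drum in the frame of carrier between 0.1075 and 0.1475 m and y of drum_mid in the frame of display between 0.1125 and 0.1425 m) or (y of mat_drum in the frame of carrier between 0.0225 and 0.0625 m and y of drum_mid in the frame of display between 0.0275 and 0.0575 m) or (y of mat_drum in the frame of carrier between -0.0625 and -0.0225 m and y of drum_mid in the frame of display between -0.0575 and -0.0275 m) or (y of mat_drum in the frame of carrier between -0.1475 and -0.1075 m and y of drum_mid in the frame of display between -0.1425 and -0.1125 m)) and x of drum_mid in the frame of display between -0.015 and 0.015 m and z of drum_mid in the frame of display between 0.039 and 0.053 m and ((y of mat_candlestick in the frame of carrier between 0.1075 and 0.1475 m and y of candlestick_mid in the frame of display between 0.1125 and 0.1425 m) or (y of mat_candlestick in the frame of carrier between 0.0225 and 0.0625 m and y of candlestick_mid in the frame of display between 0.0275 and 0.0575 m) or (y of mat_candlestick in the frame of carrier between -0.0625 and -0.0225 m and y of candlestick_mid in the frame of display between -0.0575 and -0.0275 m) or (y of mat_candlestick in the frame of carrier between -0.1475 and -0.1075 m and y of candlestick_mid in the frame of display between -0.1425 and -0.1125 m)) and x of candlestick_mid in the frame of display between -0.015 and 0.015 m and z of candlestick_mid in the frame of display between 0.054 and 0.068 m); the robot touches nothing.
It fails at once if the mug or jar is pushed 30 mm from its place (distance of any of mug, jar from where it was at the start of the episode above 0.03 m).
It fails at once if a curio is dropped (falls free, faster than 0.7 m/s) ((contact force between globe and the fingers below 0.05 N and linear speed of globe above 0.7 m/s) or (contact force between gourd and the fingers below 0.05 N and linear speed of gourd above 0.7 m/s) or (contact force between drum and the fingers below 0.05 N and linear speed of drum above 0.7 m/s) or (contact force between candlestick and the fingers below 0.05 N and linear speed of candlestick above 0.7 m/s)).
It also fails if it takes over 96 s, if anything falls off the work surface, if the arm or the gripper's body presses on something with over 40 N, if the wrist force passes 120 N, or if a joint passes its speed limit or range.

## Working session

There is one attempt and no reset: what is moved stays moved. The work goes in short steps, Python scripts to look and compute and a tool call to move; the robot and the scene stay as the last step left them, time stands still between calls to the robot, and variables do not carry over. Pictures are saved under pics/ and viewed, about 12 in all and at most 16, crops included, and the job is handed in when it is done.

Besides the shell and the picture viewer there is one more tool, called after "Call:" by a JSON object that holds its "method" and its "body", one argument or row to a line. move_arm: Moves the arm, as the interface text tells. Its arguments: {"type":"object","properties":{"commands":{"type":"array"},"jaw":{"type":"number"}},"required":["commands"]}

```bash
ls; mkdir -p pics; python3 - <<'E'
from plant import *
import cv2,numpy as np
print(get_obs())
for n in ("scene","top"):
    p,d=snapshot(n); cv2.imwrite(f"pics/{n}0.png",p[:,:,::-1]); np.savez(f"{n}0.npz",p=p,d=d)
    c=calibration(n); print(n,{k:np.round(v,4).tolist() if not isinstance(v,str) else v for k,v in c.items()})
c=calibration("wrist");print(c)
E
```

```text
pics
{'clock': 0.0, 'joint_pos': array([ 8.21109050e+01,  2.05911188e+01,  6.34261212e-01, -2.05454180e-02,
       -7.01347503e+01, -1.65049221e+01]), 'qvel': array([ 0.00313618,  0.04935122,  0.05195009,  0.00602593, -0.0486445 ,
       -0.00983402]), 'tau': array([-7.85475295e-04, -5.82718956e+01,  2.93055832e+01,  6.99716449e+00,
        6.88796034e-03, -1.61645589e-04]), 'tool_pos': array([0.27862375, 0.61428455, 0.22562861]), 'orientation': array([   4.60095799,   89.90637759, -109.80005607]), 'force': array([ 0.54399101,  0.27503107, -0.40325512]), 'moment': array([ 0.03308541,  0.01156273, -0.00565788]), 'opening': 0.08777247749476769}
scene {'mtx': [[399.2931, 0.0, 308.4433], [0.0, 399.2931, 204.3148], [0.0, 0.0, 1.0]], 'T': [[-0.6254, -0.6732, 0.3946, 1.1135], [0.7803, -0.5396, 0.316, 0.3858], [0.0002, 0.5056, 0.8628, 1.1147], [0.0, 0.0, 0.0, 1.0]]}
top {'mtx': [[475.1428, 0.0, 318.6937], [0.0, 475.1428, 205.6076], [0.0, 0.0, 1.0]], 'T': [[-0.0153, 0.9898, -0.1414, 0.4129], [-0.9997, -0.0177, -0.016, -0.0089], [-0.0183, 0.1411, 0.9898, 1.58], [0.0, 0.0, 0.0, 1.0]]}
{'mtx': array([[309.70691629,   0.        , 310.95979662],
       [  0.        , 309.70691629, 202.54016603],
       [  0.        ,   0.        ,   1.        ]]), 'tool_from_camera': array([[ 2.48150065e-04,  2.87460947e-01, -9.57792327e-01,
        -1.58767143e-01],
       [-9.67418124e-05,  9.57792359e-01,  2.87460932e-01,
         7.86379258e-02],
       [ 9.99999965e-01,  2.13251166e-05,  2.65485730e-04,
        -5.03099431e-04],
       [ 0.00000000e+00,  0.00000000e+00,  0.00000000e+00,
         1.00000000e+00]])}
```

View pics/scene0.png

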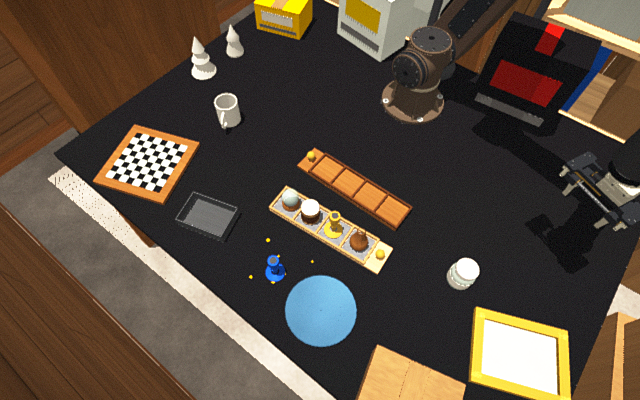

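View pics/top0.png

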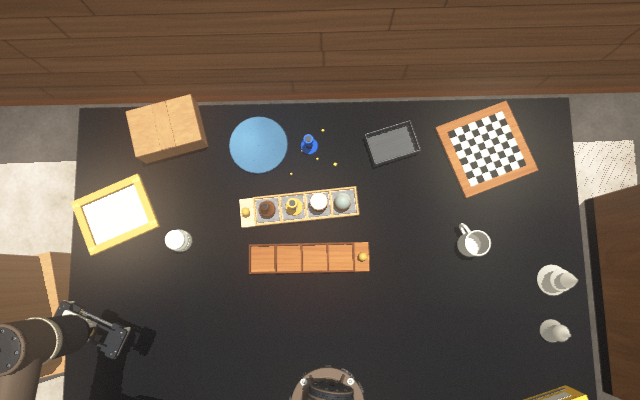

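Both views agree. The carrier's knob is at top-view pixel (246,212), with gourd (268,209), brass candlestick (293,207), drum (318,203) and globe (343,201) following from that end. The display's knob is at (362,257), so its bay 1 is the rightmost. There are two candlestick shapes: brass in the carrier at (293,207) and blue on the table at (308,145). The brass one is meant. I'll measure the racks and crop the row to confirm.

```bash
cat > h.py <<'E'
import numpy as np,cv2
from plant import *
def ray(name,uv,z):
    c=calibration(name);uv=np.atleast_2d(np.asarray(uv,float));K=c["mtx"];T=c["T"]
    d=np.c_[(uv[:,0]-K[0,2])/K[0,0],-(uv[:,1]-K[1,2])/K[1,1],-np.ones(len(uv))]@T[:3,:3].T
    return T[:3,3]+d*((z-T[2,3])/d[:,2])[:,None]
def cloud(name,d):
    c=calibration(name);K=c["mtx"];T=c["T"];v,u=np.indices(d.shape)
    P=np.stack([(u-K[0,2])/K[0,0]*d,-(v-K[1,2])/K[1,1]*d,-d],-1)
    return P@T[:3,:3].T+T[:3,3]
def big(m):
    cs,_=cv2.findContours(m.astype(np.uint8),cv2.RETR_EXTERNAL,cv2.CHAIN_APPROX_NONE)
    return max(cs,key=cv2.contourArea)[:,0]
E
python3 - <<'E'
from h import *
f=np.load("top0.npz");p,d=f["p"],f["d"];C=cloud("top",d)
roi=np.zeros(d.shape,bool);roi[180:290,225:385]=1
print("table z",np.median(C[280:290,240:380,2]))
for nm,box,z in(("carrier",(183,230,235,362),.022),("display",(237,278,240,375),.025)):
    m=np.zeros(d.shape,bool);r=box;m[r[0]:r[1],r[2]:r[3]]=1
    m&=(p.max(2)>70)
    c=big(m);w=ray("top",c+0.0,z)[:,:2]
    R=cv2.minAreaRect((w*1000).astype(np.float32));print(nm,R,np.round(cv2.boxPoints(R)).tolist())
for s,(a,b,e,g) in {"top":(180,285,230,380)}.items():
    cv2.imwrite("pics/crop1.png",cv2.resize(p[a:b,e:g,::-1],None,fx=5,fy=5,interpolation=cv2.INTER_CUBIC))
for nm,(u,v) in dict(gourd=(268,209),candle=(293,207),drum=(318,203),globe=(343,201),kc=(246,212),kd=(362,257)).items():
    q=C[v-8:v+9,u-8:u+9].reshape(-1,3);t=np.quantile(q[:,2],.97);h=q[q[:,2]>t-.012];print(nm,np.round(t,3),np.round(h.mean(0),3),len(h))
E
```

```text
table z 0.0001531554947293845
carrier ((636.022216796875, 86.37020111083984), (420.2531433105469, 154.40606689453125), 89.02569580078125) [[555.0, -122.0], [710.0, -125.0], [717.0, 295.0], [562.0, 298.0]]
display ((466.9720153808594, 64.95944213867188), (425.00457763671875, 129.76339721679688), 89.04344940185547) [[399.0, -146.0], [528.0, -149.0], [535.0, 276.0], [406.0, 279.0]]
gourd 0.105 [0.603 0.165 0.256] 29
candle 0.112 [0.628 0.097 0.144] 79
drum 0.084 [0.639 0.017 0.091] 223
globe 0.087 [ 0.642 -0.061  0.094] 115
kc 0.05 [0.611 0.247 0.105] 51
kd 0.052 [ 0.465 -0.119  0.078] 52
```

View pics/crop1.png

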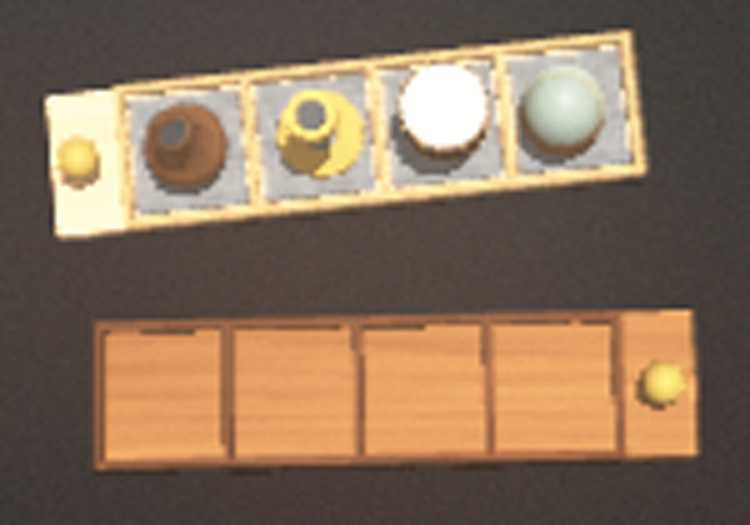

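The crop shows the row: gourd (crop 185,145), brass candlestick with yellow cup and foot (320,125), drum (445,105), globe (563,110). All the display bays are empty. My brightness mask leaked onto the table, so I'll tighten it.

```bash
python3 - <<'E'
from h import *
f=np.load("top0.npz");p,d=f["p"],f["d"];hsv=cv2.cvtColor(p,cv2.COLOR_RGB2HSV)
print("table",p[235,300],p[285,300])
for nm,box,z,cr in(("carrier",(183,230,235,362),.022,[(45,95),(630,32),(647,172),(57,238)]),("display",(237,278,240,375),.025,[(95,322),(695,310),(697,456),(97,467)])):
    m=np.zeros(d.shape,bool);r=box;m[r[0]:r[1],r[2]:r[3]]=1
    m&=(p.max(2)>110); c=big(m)
    w=ray("top",c,z)[:,:2]*1000
    R=cv2.minAreaRect(w.astype(np.float32));print(nm,np.round(R[0]),np.round(R[1]),R[2])
    w=ray("top",np.array(cr)/5-.4+[230,180],z)[:,:2]*1000;print(np.round(w,1).tolist(),np.linalg.norm(w-np.roll(w,1,0),axis=1).round())
E
```

```text
table [86 72 65] [69 57 55]
carrier [634.  83.] [101. 394.] 5.283346176147461
[[663.7, 282.6], [699.1, -107.6], [605.0, -116.3], [568.0, 273.9]] [ 96. 392.  94. 392.]
display [466.  51.] [ 97. 391.] 0.2990223169326782
[[512.0, 247.9], [513.3, -144.9], [418.9, -143.4], [417.8, 246.1]] [ 94. 393.  94. 389.]
```

```bash
cat >> h.py <<'E'
from scipy.spatial.transform import Rotation as Ro
def tool():
    o=get_obs();return o,np.array(o["tool_pos"]),Ro.from_euler("xyz",o["orientation"],degrees=True).as_matrix()
CO=np.array([.6361,.0601]);CY=np.array([-.0913,.9958]);CX=np.array([CY[1],-CY[0]])
DO=np.array([.4659,.0742]);DY=np.array([.0044,-1.]);DX=np.array([DY[1],-DY[0]])
def bay(O,Y,i): return O+Y*(.1275-.085*i)
def delta(xy,z,jaw):
    "tool-frame shift (cm) and spin (rad) from the measured pose"
    o,t,R=tool();g=np.r_[xy,z]-t
    j=np.r_[jaw,0];y=j@R[:,1];zz=j@R[:,2]
    s=np.arctan2(-y,zz);s=(s+np.pi/2)%np.pi-np.pi/2
    return np.round(R.T@g*100,2),round(s,3),np.round(t,4),o["joint_pos"].round(0)
E
python3 - <<'E'
from h import *
p=np.load("top0.npz")["p"]
def c(u,v,z): return ray("top",[u/5-.4+230,v/5-.4+180],z)[0,:2]
for n,a in dict(gourd=(172,133,.103),candle=(311,110,.107),drum=(445,100,.077),globe=(563,105,.058),knob=(78,160,.035)).items():
    w=c(*a);print(n,w.round(4),"rack x,y",round((w-CO)@CX,4),round((w-CO)@CY,4))
w=c(661,384,.038);print("kd",w,(w-DO)@DX,(w-DO)@DY)
for i in range(4):print(bay(CO,CY,i).round(4),bay(DO,DY,i).round(4))
o,t,R=tool();print(R.round(3))
print(delta(bay(CO,CY,0),.2,CX))
E
```

```text
gourd [0.625  0.1871] rack x,y 0.0005 0.1275
candle [0.6374 0.0991] rack x,y 0.0049 0.0387
drum [0.6469 0.0154] rack x,y 0.0067 -0.0455
globe [ 0.6452 -0.0607] rack x,y -0.0019 -0.1211
knob [0.6179 0.258 ] rack x,y -0.0 0.1988
kd [ 0.46518092 -0.12046454] 0.0015756089103021343 0.19466137612490297
[0.6245 0.1871] [ 0.4665 -0.0533]
[0.6322 0.1024] [0.4661 0.0317]
[0.64   0.0178] [0.4657 0.1167]
[ 0.6477 -0.0669] [0.4653 0.2017]
[[-0.001  0.911 -0.413]
 [-0.001 -0.413 -0.911]
 [-1.     0.     0.001]]
(array([ 2.61, 49.14, 24.62]), np.float64(1.053), array([0.2786, 0.6143, 0.2257]), array([ 82.,  21.,   1.,  -0., -70., -17.]))
```

Call:
{"method": "move_arm", "body": {
  "commands": [
    [[0, 2, 1, 0], [0, 4.1, 2.05, 0], [0, 4.1, 2.05, 0], [0, 4.1, 2.05, 0], [0, 4.1, 2.05, 0], [0, 4.1, 2.05, 0], [0, 4.1, 2.05, 0], [0, 4.1, 2.05, 0]]
  ]
}}

```text
clock: 0.9
tool_pos: [0.4958, 0.3458, 0.2265]
orientation: [-40.7, 90.0, -155.1]
force: [0.9, 0.4, 0.6]
opening: 0.0876
```

Call:
{"method": "move_arm", "body": {
  "commands": [
    [[0, 4.1, 2.05, 0], [0, 4.1, 2.05, 0], [0, 4.1, 2.05, 0], [0, 4.1, 2.05, 0], [0, 2.1, 1.1, 0], [0, 0, 0, 0.15], [0, 0, 0, 0.15], [0, 0, 0, 0.15]]
  ]
}}

```text
clock: 1.7
tool_pos: [0.6249, 0.1857, 0.226]
orientation: [-16.0, 89.9, -156.7]
force: [0.9, -0.6, -1.0]
opening: 0.0876
```

Call:
{"method": "move_arm", "body": {
  "commands": [
    [[0, 0, 0, 0.15], [0, 0, 0, 0.15], [0, 0, 0, 0.15], [0, 0, 0, 0.15], [0, 0, 0, 0], [0, 0, 0, 0]]
  ]
}}

```text
clock: 2.3
tool_pos: [0.6249, 0.1865, 0.2264]
orientation: [25.0, 90.0, -149.3]
force: [0.2, 1.0, 0.2]
opening: 0.0876
```

```bash
python3 - <<'E'
from h import *
print(delta(bay(CO,CY,0),.2,CX))
o,t,R=tool();p,d=snapshot("wrist");np.savez("w1.npz",p=p,d=d,t=t,R=R);cv2.imwrite("pics/w1.png",p[:,:,::-1])
print(R.round(3))
E
```

```text
(array([ 2.64, -0.06,  0.04]), np.float64(0.008), array([0.6249, 0.1865, 0.2264]), array([ 34.,  18.,  -2.,  -0., -69., -28.]))
[[-0.     0.099 -0.995]
 [-0.    -0.995 -0.099]
 [-1.     0.     0.   ]]
```

View pics/w1.png

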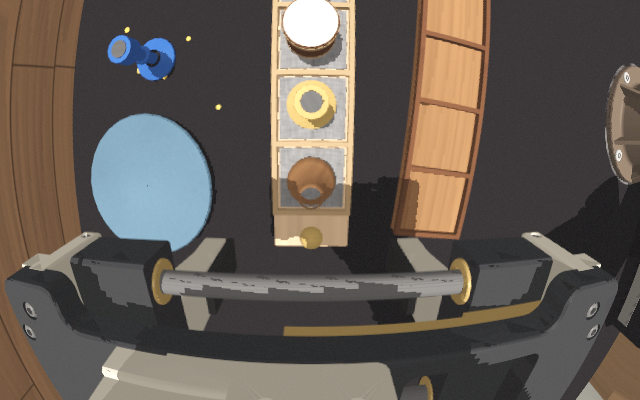

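```bash
cat >> h.py <<'E'
def wcal():
    c=calibration("wrist");return c["mtx"],c["tool_from_camera"]
def wray(uv,z,t,R):
    "wrist fisheye pixel -> world point on plane z"
    K,T=wcal();a=np.array([(uv[0]-K[0,2])/K[0,0],(uv[1]-K[1,2])/K[1,1]]);r=np.hypot(*a)
    q=np.sin(r)*a/max(r,1e-9);d=R@T[:3,:3]@np.array([q[0],-q[1],-np.cos(r)]);o=t+R@T[:3,3]
    return o+d*(z-o[2])/d[2]
def wpix(P,t,R):
    K,T=wcal();c=np.linalg.inv(T)@np.r_[R.T@(np.asarray(P)-t),1];x,y,z=c[0],-c[1],-c[2]
    h=np.hypot(x,y);r=np.arctan2(h,z);return K[0,2]+K[0,0]*r*x/h,K[1,2]+K[0,0]*r*y/h
E
python3 - <<'E'
from h import *
f=np.load("w1.npz");p,t,R=f["p"],f["t"],f["R"]
im=p.copy()
for i,zz in enumerate((.107,.107,.077,.085)):
    b=bay(CO,CY,i)
    for z,col in((.015,(255,0,255)),(zz,(0,255,0))):
        q=wpix(np.r_[b,z],t,R);print(i,z,np.round(q)); cv2.circle(im,tuple(int(round(v)) for v in q),1,col,-1)
    for x in(-.048,.048):
        for y in(-.0425,.0425): cv2.circle(im,tuple(int(round(v)) for v in wpix(np.r_[b+CX*x+CY*y,.022],t,R)),1,(255,0,0),-1)
for i in range(4):
    b=bay(DO,DY,i)
    for x in(-.048,.048):
        for y in(-.0425,.0425): cv2.circle(im,tuple(int(round(v)) for v in wpix(np.r_[b+DX*x+DY*y,.025],t,R)),1,(0,255,255),-1)
cv2.imwrite("pics/w1c.png",cv2.resize(im[0:250,260:500,::-1],None,fx=2.4,fy=2.4,interpolation=cv2.INTER_CUBIC))
E
```

```text
0 0.015 [312. 177.]
0 0.107 [312. 197.]
1 0.015 [313. 107.]
1 0.107 [313. 105.]
2 0.015 [313.  37.]
2 0.077 [314.  23.]
3 0.015 [314. -26.]
3 0.085 [314. -53.]
```

View pics/w1c.png

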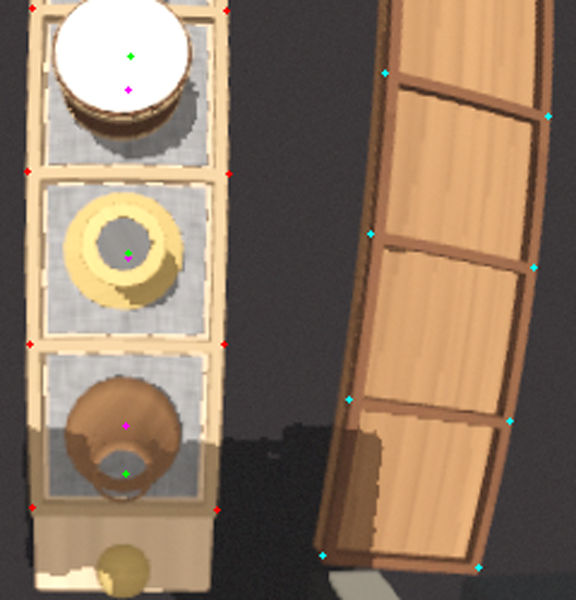

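The projected bay corners land on the drawn ones to about 1 px in both racks, so the rack poses hold. The objects sit within about 5 mm of their bay centres. Gourd first.

Call:
{"method": "move_arm", "body": {
  "commands": [
    [[2, 0.1, 0, 0], [3, 0.05, 0, 0], [3, 0, 0, 0], [3, 0, 0, 0], [2.5, 0, 0, 0], [1.5, 0, 0, 0], [0.8, 0, 0, 0], [0, 0, 0, 0]]
  ]
}}

```text
clock: 3.15
tool_pos: [0.625, 0.1853, 0.0679]
orientation: [30.3, 89.9, -144.2]
force: [-0.5, -0.8, -0.2]
opening: 0.0873
```

Call:
{"method": "move_arm", "body": {
  "commands": [
    [[0, 0, 0, 0], [0, 0, 0, 0], [0, 0, 0, 0], [0, 0, 0, 0], [0, 0, 0, 0], [0, 0, 0, 0], [0, 0, 0, 0], [0, 0, 0, 0]]
  ],
  "jaw": 0
}}

```text
clock: 3.95
tool_pos: [0.6252, 0.1855, 0.0685]
orientation: [29.2, 90.0, -145.3]
force: [0.2, -0.4, 0.0]
opening: 0.0289
```

Call:
{"method": "move_arm", "body": {
  "commands": [
    [[0, 0, 0, 0], [0, 0, 0, 0], [-0.5, 0, 0, 0], [-1.5, 0, 0, 0], [-2.5, 0, 0, 0], [-3, 0, 0, 0], [-3, 0, 0, 0], [-1.5, 0, 0, 0]]
  ]
}}

```text
clock: 4.75
tool_pos: [0.6265, 0.1859, 0.1933]
orientation: [-163.1, 89.7, 22.4]
force: [-0.4, -0.5, -1.6]
opening: 0.0259
```

```bash
python3 - <<'E'
from h import *
print(delta(bay(DO,DY,0),.1865,DX),get_obs()["opening"],get_obs()["force"])
E
```

```text
(array([ 0.56, 22.29, 18.21]), np.float64(0.091), array([0.6265, 0.1859, 0.1933]), array([ 34.,  20.,  -5.,   0., -65., -28.])) 0.02592733824753794 [-0.35981771 -0.46750498 -1.55892876]
```

Call:
{"method": "move_arm", "body": {
  "commands": [
    [[0, 1, 0.8, 0], [0, 2.2, 1.8, 0], [0, 3, 2.45, 0], [0, 3, 2.45, 0], [0, 3, 2.45, 0], [0, 3, 2.45, 0], [0, 3, 2.45, 0], [0, 2.2, 1.8, 0]]
  ]
}}

```text
clock: 5.55
tool_pos: [0.476, -0.0354, 0.1882]
orientation: [-6.0, 89.9, 179.4]
force: [0.6, 0.3, -0.3]
opening: 0.0257
```

Call:
{"method": "move_arm", "body": {
  "commands": [
    [[0, 1.2, 1, 0], [0, 0.7, 0.55, 0], [0, 0, 0, 0.05], [0, 0, 0, 0.04], [2, 0, 0, 0], [2, 0, 0, 0], [1, 0, 0, 0], [0, 0, 0, 0]]
  ]
}}

```text
clock: 6.35
tool_pos: [0.4645, -0.0537, 0.1372]
orientation: [14.5, 89.8, -165.2]
force: [0.6, -0.1, -1.4]
opening: 0.0263
```

```bash
python3 - <<'E'
from h import *
print(delta(bay(DO,DY,0),.0685,DX),get_obs()["opening"],get_obs()["force"])
o,t,R=tool();p,d=snapshot("wrist");cv2.imwrite("pics/w2.png",p[:,:,::-1])
E
```

```text
(array([ 6.87, -0.05, -0.22]), np.float64(0.001), array([ 0.4645, -0.0537,  0.1372]), array([ 18.,   6., -32.,  -0., -53., -17.])) 0.026317758080168428 [ 0.58053734 -0.07284724 -1.42616561]
```

View pics/w2.png

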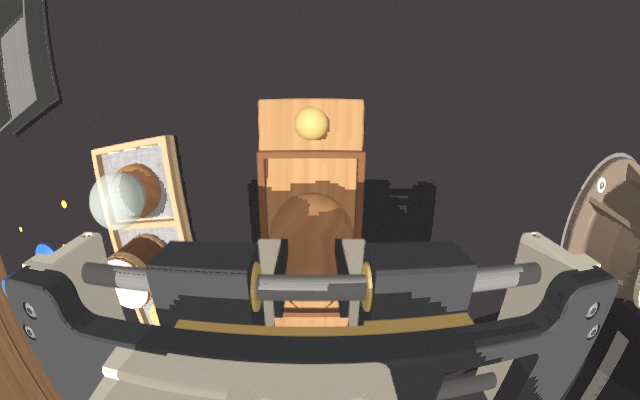

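The gourd hangs centred over the bay next to the display knob: bulb at column 311, rack edges at 259 and 364. Lowering it.

Call:
{"method": "move_arm", "body": {
  "commands": [
    [[1.5, 0, -0.1, 0], [2, 0, -0.1, 0], [1.5, 0, 0, 0], [0.8, 0, 0, 0], [0.5, 0, 0, 0], [0.3, 0, 0, 0], [0.15, 0, 0, 0], [0, 0, 0, 0]]
  ]
}}

```text
clock: 7.2
tool_pos: [0.4674, -0.0537, 0.0714]
orientation: [-170.9, 90.0, 9.4]
force: [-1.1, -0.0, -2.0]
opening: 0.0258
```

```bash
python3 - <<'E'
from h import *
print(delta(bay(DO,DY,0),.0685,DX),get_obs()["opening"],get_obs()["force"])
E
```

```text
(array([ 0.29, -0.04,  0.1 ]), np.float64(0.001), array([ 0.4674, -0.0537,  0.0714]), array([ 18.,  11., -36.,   0., -43., -17.])) 0.025830685812796083 [-1.11861889 -0.02261937 -2.04385212]
```

Call:
{"method": "move_arm", "body": {
  "commands": [
    [[0.1, 0, 0, 0], [0.1, 0, 0, 0], [0, 0, 0, 0]]
  ]
}}

```text
clock: 7.5
tool_pos: [0.4672, -0.0538, 0.0691]
orientation: [-160.4, 90.0, 19.9]
force: [-0.0, -0.3, -1.8]
opening: 0.0257
```

Call:
{"method": "move_arm", "body": {
  "commands": [
    [[0.1, 0, 0, 0], [0, 0, 0, 0]]
  ]
}}

```text
clock: 7.7
tool_pos: [0.4674, -0.0537, 0.0684]
orientation: [176.9, 90.0, -2.8]
force: [-0.7, 0.0, 3.0]
opening: 0.026
```

Call:
{"method": "move_arm", "body": {
  "commands": [
    [[0, 0, 0, 0], [0, 0, 0, 0], [0, 0, 0, 0], [0, 0, 0, 0], [-1, 0, 0, 0], [-2, 0, 0, 0], [-4, 0, 0, 0], [-4, 0, 0, 0]]
  ],
  "jaw": 8.76
}}

```text
clock: 8.5
tool_pos: [0.4666, -0.054, 0.1797]
orientation: [23.3, 89.9, -156.4]
force: [1.4, 0.1, -0.3]
opening: 0.0838
```

```bash
python3 - <<'E'
from h import *
b=bay(CO,CY,1)+CX*.003-CY*.0037
print(b,delta(b,.19,CX),get_obs()["opening"])
o,t,R=tool();p,d=snapshot("wrist");cv2.imwrite("pics/w3.png",p[:,:,::-1])
E
```

```text
[0.63554496 0.09901094] (array([ -1.06, -15.21, -16.97]), np.float64(-0.086), array([ 0.4666, -0.054 ,  0.1797]), array([ 18.,   3., -28.,   0., -59., -17.])) 0.08377633095856885
```

Call:
{"method": "move_arm", "body": {
  "commands": [
    [[-1, -1, -1.1, 0], [0, -3, -3.4, 0], [0, -3.2, -3.55, 0], [0, -3.2, -3.55, 0], [0, -3, -3.4, 0], [0, -1.8, -2, 0], [0, 0, 0, -0.086], [0, 0, 0, 0]]
  ]
}}

```text
clock: 9.35
tool_pos: [0.6366, 0.0996, 0.1879]
orientation: [23.3, 89.9, -151.4]
force: [0.2, 0.3, -0.5]
opening: 0.0876
```

```bash
python3 - <<'E'
from h import *
b=bay(CO,CY,1)+CX*.003-CY*.0037
print(b,delta(b,.075,CX),get_obs()["opening"])
o,t,R=tool();p,d=snapshot("top");cv2.imwrite("pics/t3.png",cv2.resize(p[170:290,220:390,::-1],None,fx=4.5,fy=4.5,interpolation=cv2.INTER_CUBIC))
E
```

```text
[0.63554496 0.09901094] (array([11.29,  0.05,  0.1 ]), np.float64(0.002), array([0.6366, 0.0996, 0.1879]), array([ 26.,  19.,  -7.,   0., -64., -21.])) 0.08762630836198038
```

View pics/t3.png

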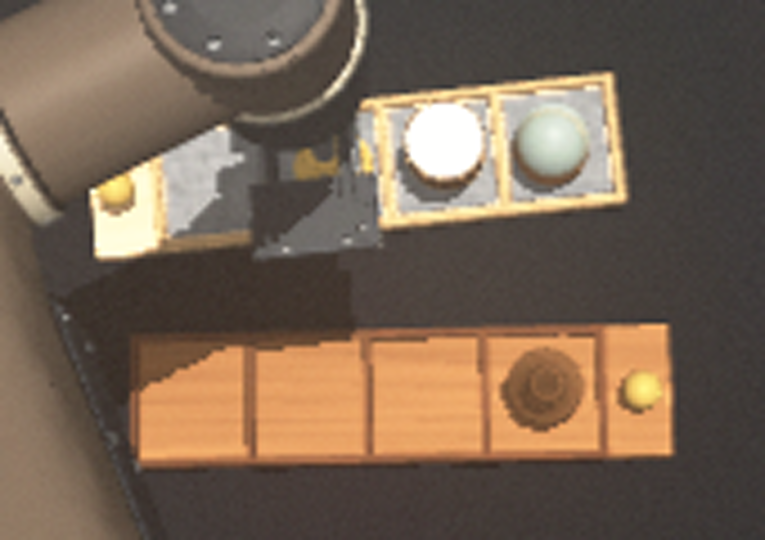

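The gourd stands upright at crop (543,388), in the middle of the bay next to the knob (bay edges 485 to 602). Now the candlestick.

Call:
{"method": "move_arm", "body": {
  "commands": [
    [[1.5, 0.05, 0.1, 0], [2.5, 0, 0, 0], [2.5, 0, 0, 0], [2.5, 0, 0, 0], [1.5, 0, 0, 0], [0.8, 0, 0, 0], [0, 0, 0, 0]]
  ]
}}

```text
clock: 10.1
tool_pos: [0.6348, 0.0979, 0.0747]
orientation: [17.8, 89.9, -157.1]
force: [-0.4, 0.1, -0.1]
opening: 0.0875
```

Call:
{"method": "move_arm", "body": {
  "commands": [
    [[0, 0, 0, 0], [0, 0, 0, 0], [0, 0, 0, 0], [0, 0, 0, 0], [0, 0, 0, 0], [0, 0, 0, 0], [0, 0, 0, 0], [0, 0, 0, 0]]
  ],
  "jaw": 0
}}

```text
clock: 10.9
tool_pos: [0.6352, 0.0984, 0.0749]
orientation: [10.8, 90.0, -164.0]
force: [0.1, 0.8, 0.1]
opening: 0.0315
```

Call:
{"method": "move_arm", "body": {
  "commands": [
    [[0, 0, 0, 0], [0, 0, 0, 0], [-0.5, 0, 0, 0], [-1.5, 0, 0, 0], [-2.5, 0, 0, 0], [-3, 0, 0, 0], [-3, 0, 0, 0], [-1.5, 0, 0, 0]]
  ]
}}

```text
clock: 11.7
tool_pos: [0.6365, 0.0987, 0.1982]
orientation: [-168.5, 89.8, 16.8]
force: [-0.3, 0.1, -2.6]
opening: 0.0314
```

```bash
python3 - <<'E'
from h import *
print(delta(bay(DO,DY,1),.19,DX),get_obs()["opening"],get_obs()["force"])
E
```

```text
(array([ 0.76,  5.12, 17.58]), np.float64(0.087), array([0.6365, 0.0987, 0.1982]), array([ 26.,  19.,  -6.,   0., -65., -21.])) 0.03142592083669105 [-0.33005487  0.10950228 -2.61028184]
```

Call:
{"method": "move_arm", "body": {
  "commands": [
    [[0, 0.25, 0.9, 0], [0, 0.6, 2.1, 0], [0, 0.95, 3.2, 0.03], [0, 0.95, 3.2, 0.03], [0, 0.95, 3.2, 0.027], [0, 0.7, 2.6, 0], [0, 0.5, 1.7, 0], [0, 0.2, 0.7, 0]]
  ]
}}

```text
clock: 12.5
tool_pos: [0.4595, 0.0378, 0.194]
orientation: [2.1, 89.9, -177.7]
force: [1.1, -0.4, -3.0]
opening: 0.0313
```

Call:
{"method": "move_arm", "body": {
  "commands": [
    [[0, 0, 0, 0], [1, 0, 0, 0], [2, 0, 0, 0], [2, 0, 0, 0], [2, 0, 0, 0], [1.5, 0, 0, 0], [0.7, 0, 0, 0], [0, 0, 0, 0]]
  ]
}}

```text
clock: 13.3
tool_pos: [0.462, 0.0386, 0.1015]
orientation: [27.4, 89.8, -152.4]
force: [-0.1, 0.4, -3.2]
opening: 0.0316
```

```bash
python3 - <<'E'
from h import *
print(delta(bay(DO,DY,1),.0752,DX),get_obs()["opening"],get_obs()["force"])
o,t,R=tool();p,d=snapshot("wrist");cv2.imwrite("pics/w4.png",p[:,:,::-1])
E
```

```text
(array([ 2.63,  0.69, -0.41]), np.float64(-0.001), array([0.462 , 0.0386, 0.1015]), array([ 29.,   8., -35.,  -0., -47., -29.])) 0.0315738191605167 [-0.14221234  0.3896492  -3.24952639]
```

View pics/w4.png

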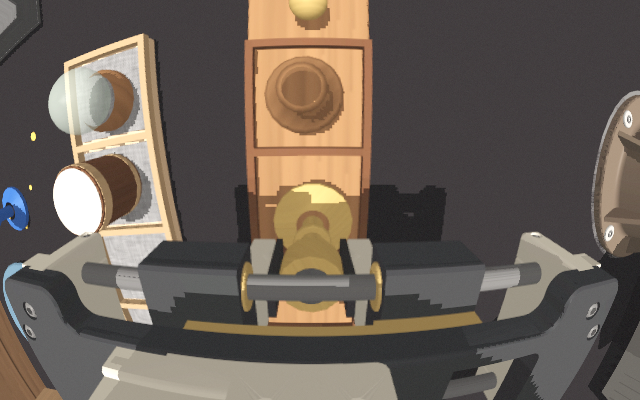

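The candlestick hangs over bay 2 with its foot at (313,215), about 4 mm off across the rack and 7 mm short along it. I'll correct that while lowering.

Call:
{"method": "move_arm", "body": {
  "commands": [
    [[0, 0.4, -0.2, 0], [0.5, 0.3, -0.2, 0], [0.8, 0, 0, 0], [0.6, 0, 0, 0], [0.4, 0, 0, 0], [0.2, 0, 0, 0], [0.1, 0, 0, 0], [0, 0, 0, 0]]
  ]
}}

```text
clock: 14.15
tool_pos: [0.4664, 0.0319, 0.077]
orientation: [46.1, 90.0, -133.7]
force: [0.6, 0.0, -3.8]
opening: 0.0313
```

```bash
python3 - <<'E'
from h import *
print(delta(bay(DO,DY,1),.0752,DX),get_obs()["opening"],get_obs()["force"])
E
```

```text
(array([0.18, 0.02, 0.03]), np.float64(-0.0), array([0.4664, 0.0319, 0.077 ]), array([ 28.,  10., -36.,   0., -44., -28.])) 0.03125919252238676 [ 0.58043569  0.0103312  -3.78101507]
```

Call:
{"method": "move_arm", "body": {
  "commands": [
    [[0.1, 0, 0, 0], [0.1, 0, 0, 0], [0, 0, 0, 0]]
  ]
}}

```text
clock: 14.45
tool_pos: [0.4664, 0.0319, 0.075]
orientation: [-93.3, 90.0, 86.9]
force: [0.5, -0.4, -2.8]
opening: 0.0312
```

Call:
{"method": "move_arm", "body": {
  "commands": [
    [[0.1, 0, 0, 0], [0, 0, 0, 0]]
  ]
}}

```text
clock: 14.65
tool_pos: [0.4665, 0.0318, 0.0748]
orientation: [157.9, 90.0, -21.8]
force: [-3.1, -0.8, 7.4]
opening: 0.031
```

Call:
{"method": "move_arm", "body": {
  "commands": [
    [[0, 0, 0, 0], [0, 0, 0, 0], [0, 0, 0, 0], [0, 0, 0, 0], [-1, 0, 0, 0], [-2, 0, 0, 0], [-4, 0, 0, 0], [-4, 0, 0, 0]]
  ],
  "jaw": 8.76
}}

```text
clock: 15.45
tool_pos: [0.4659, 0.0315, 0.1857]
orientation: [36.5, 89.9, -143.2]
force: [1.4, 0.6, 0.2]
opening: 0.086
```

```bash
python3 - <<'E'
from h import *
b=bay(CO,CY,2)+CX*.005-CY*.002
print(b,delta(b,.19,CX),get_obs()["opening"])
E
```

```text
[0.64514185 0.0162434 ] (array([ -0.44,   1.6 , -17.91]), np.float64(-0.087), array([0.4659, 0.0315, 0.1857]), array([ 28.,   3., -28.,   0., -59., -28.])) 0.08600381732685637
```

Call:
{"method": "move_arm", "body": {
  "commands": [
    [[-0.5, 0.1, -1.5, 0], [0, 0.3, -3.5, 0], [0, 0.3, -4, 0], [0, 0.3, -4, 0], [0, 0.3, -3.2, 0], [0, 0.3, -1.7, 0], [0, 0, 0, -0.087], [0, 0, 0, 0]]
  ]
}}

```text
clock: 16.25
tool_pos: [0.6457, 0.0163, 0.189]
orientation: [18.5, 90.0, -156.2]
force: [0.1, -0.3, -0.2]
opening: 0.0879
```

```bash
python3 - <<'E'
from h import *
b=bay(CO,CY,2)+CX*.005-CY*.002
print(b,delta(b,.037,CX),get_obs()["opening"])
o,t,R=tool();p,d=snapshot("wrist")
im=p.copy()
for q in [np.r_[b,.015],np.r_[bay(CO,CY,3),.015],np.r_[bay(CO,CY,3),.058]]: cv2.circle(im,tuple(int(round(v)) for v in wpix(q,t,R)),1,(255,0,255),-1)
cv2.imwrite("pics/w5.png",im[:,:,::-1]); np.savez("w5.npz",p=p,d=d,t=t,R=R)
E
```

```text
[0.64514185 0.0162434 ] (array([ 1.52e+01, -1.00e-02,  5.00e-02]), np.float64(0.0), array([0.6457, 0.0163, 0.189 ]), array([ 19.,  19.,  -6.,   0., -65., -13.])) 0.08785370489198394
```

View pics/w5.png

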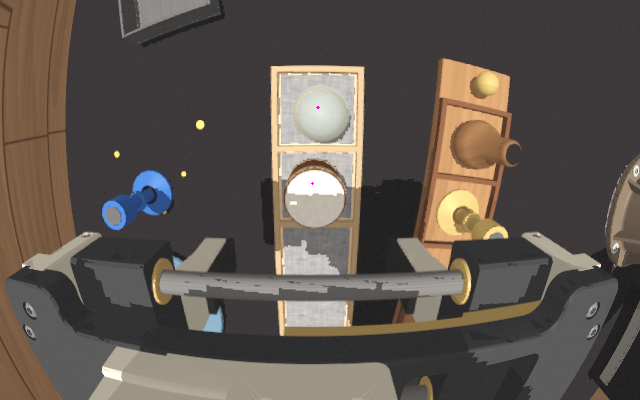

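```bash
python3 - <<'E'
from h import *
f=np.load("w5.npz");t,R=f["t"],f["R"]
for n,uv,z in(("drum",(315,198),.077),("globe",(322,115),.058)):
    w=wray(uv,z,t,R)[:2];print(n,w.round(4),((w-CO)@CX).round(4),((w-CO)@CY).round(4),delta(w,.037,CX)[0])
E
```

```text
drum [0.643  0.0152] 0.0028 -0.0453 [15.23  0.09  0.24]
globe [ 0.6433 -0.0595] -0.0037 -0.1197 [15.23  7.54  0.88]
```

The drum top is at (315,198), which puts it about 2 mm off the tool line. The globe is at (322,115), rack (-4, -120) mm. Picking the drum.

Call:
{"method": "move_arm", "body": {
  "commands": [
    [[1.5, 0.1, 0.15, 0], [3, 0, 0, 0], [3, 0, 0, 0], [3, 0, 0, 0], [2.5, 0, 0, 0], [1.4, 0, 0, 0], [0.8, 0, 0, 0], [0, 0, 0, 0]]
  ]
}}

```text
clock: 17.1
tool_pos: [0.6438, 0.0155, 0.0369]
orientation: [18.8, 90.0, -156.0]
force: [0.5, -0.3, 0.1]
opening: 0.0873
```

Call:
{"method": "move_arm", "body": {
  "commands": [
    [[0, 0, 0, 0], [0, 0, 0, 0], [0, 0, 0, 0], [0, 0, 0, 0], [0, 0, 0, 0], [0, 0, 0, 0]]
  ],
  "jaw": 0
}}

```text
clock: 17.7
tool_pos: [0.6441, 0.0154, 0.0376]
orientation: [174.8, 90.0, 0.0]
force: [-3.0, -0.1, 4.2]
opening: 0.0577
```

Call:
{"method": "move_arm", "body": {
  "commands": [
    [[0, 0, 0, 0], [-0.5, 0, 0, 0], [-1.5, 0, 0, 0], [-2.5, 0, 0, 0], [-3, 0, 0, 0], [-3, 0, 0, 0], [-1.5, 0, 0, 0], [0, 0, 0, 0]]
  ]
}}

```text
clock: 18.5
tool_pos: [0.6457, 0.0157, 0.1609]
orientation: [-172.7, 89.7, 12.5]
force: [-0.1, -0.4, -1.7]
opening: 0.0574
```

```bash
python3 - <<'E'
from h import *
print(delta(bay(DO,DY,2),.157,DX),get_obs()["opening"],get_obs()["force"])
E
```

```text
(array([  0.3 , -11.69,  17.01]), np.float64(0.087), array([0.6457, 0.0157, 0.1609]), array([ 19.,  20.,  -9.,   0., -61., -13.])) 0.05742243160006088 [-0.11413099 -0.36666329 -1.69819409]
```

Call:
{"method": "move_arm", "body": {
  "commands": [
    [[0, -0.5, 0.8, 0], [0, -1.3, 1.9, 0], [0, -2, 2.9, 0], [0, -2.1, 3, 0], [0, -2.1, 3, 0], [0, -1.8, 2.6, 0], [0, -1.3, 1.9, 0], [0, -0.6, 0.9, 0]]
  ]
}}

```text
clock: 19.3
tool_pos: [0.4614, 0.1166, 0.156]
orientation: [14.2, 89.9, -160.6]
force: [0.5, 0.8, -1.3]
opening: 0.0576
```

Call:
{"method": "move_arm", "body": {
  "commands": [
    [[0, 0, 0, 0.04], [0, 0, 0, 0.047], [1, 0, 0, 0], [2, 0, 0, 0], [2, 0, 0, 0], [2, 0, 0, 0], [1, 0, 0, 0], [0, 0, 0, 0]]
  ]
}}

```text
clock: 20.1
tool_pos: [0.4629, 0.1155, 0.0751]
orientation: [34.7, 89.8, -145.0]
force: [0.2, 0.1, -1.8]
opening: 0.0577
```

```bash
python3 - <<'E'
from h import *
print(delta(bay(DO,DY,2)+[0,0.001],.0376,DX),get_obs()["opening"],get_obs()["force"])
o,t,R=tool();p,d=snapshot("wrist");cv2.imwrite("pics/w6.png",p[:,:,::-1])
E
```

```text
(array([ 3.75, -0.23, -0.29]), np.float64(-0.0), array([0.4629, 0.1155, 0.0751]), array([ 38.,  11., -35.,  -0., -44., -37.])) 0.05772110789534769 [ 0.1697014   0.12715018 -1.80369414]
```

View pics/w6.png

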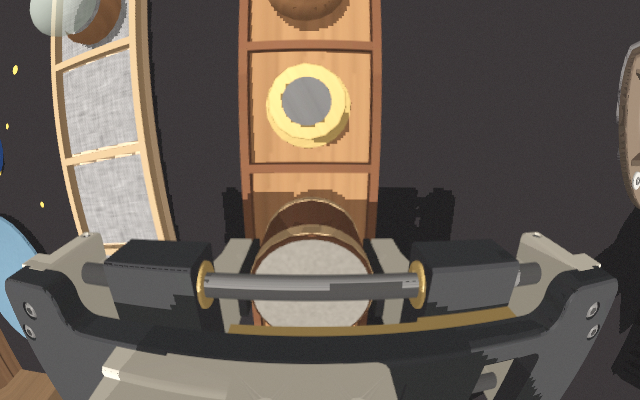

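The candlestick stands upright mid-bay at (309,102). The drum is held over bay 3, with a 2–3 mm correction to make.

Call:
{"method": "move_arm", "body": {
  "commands": [
    [[0.4, -0.1, -0.15, 0], [0.8, -0.1, -0.15, 0], [0.8, 0, 0, 0], [0.6, 0, 0, 0], [0.4, 0, 0, 0], [0.3, 0, 0, 0], [0.2, 0, 0, 0], [0.1, 0, 0, 0]]
  ]
}}

```text
clock: 20.95
tool_pos: [0.4671, 0.1185, 0.0409]
orientation: [60.0, 90.0, -119.7]
force: [0.6, 0.1, -3.0]
opening: 0.0575
```

Call:
{"method": "move_arm", "body": {
  "commands": [
    [[0, 0, 0, 0], [0, 0, 0, 0]]
  ]
}}

```text
clock: 21.15
tool_pos: [0.4672, 0.1186, 0.0412]
orientation: [-151.4, 90.0, 28.8]
force: [-0.1, 0.3, -1.3]
opening: 0.0576
```

Call:
{"method": "move_arm", "body": {
  "commands": [
    [[0.1, 0, 0, 0], [0.1, 0, 0, 0], [0, 0, 0, 0], [0, 0, 0, 0]]
  ]
}}

```text
clock: 21.55
tool_pos: [0.4671, 0.1185, 0.0391]
orientation: [16.5, 90.0, -163.3]
force: [-0.3, 1.1, -1.8]
opening: 0.0578
```

Call:
{"method": "move_arm", "body": {
  "commands": [
    [[0.1, 0, 0, 0], [0, 0, 0, 0]]
  ]
}}

```text
clock: 21.75
tool_pos: [0.4671, 0.1185, 0.038]
orientation: [22.1, 90.0, -157.7]
force: [0.0, 0.0, -1.8]
opening: 0.0575
```

Call:
{"method": "move_arm", "body": {
  "commands": [
    [[0.1, 0, 0, 0], [0, 0, 0, 0]]
  ]
}}

```text
clock: 21.95
tool_pos: [0.4672, 0.1185, 0.0375]
orientation: [165.0, 90.0, -14.8]
force: [-2.3, -0.1, 5.6]
opening: 0.0577
```

Call:
{"method": "move_arm", "body": {
  "commands": [
    [[0, 0, 0, 0], [0, 0, 0, 0], [0, 0, 0, 0], [0, 0, 0, 0], [-1, 0, 0, 0], [-2, 0, 0, 0], [-4, 0, 0, 0], [-4, 0, 0, 0]]
  ],
  "jaw": 8.76
}}

```text
clock: 22.75
tool_pos: [0.4667, 0.1181, 0.1487]
orientation: [42.9, 89.9, -136.9]
force: [1.3, 0.5, -0.3]
opening: 0.0879
```

```bash
python3 - <<'E'
from h import *
b=CO+CX*-.0035-CY*.1205
print(b,delta(b,.19,CX),get_obs()["opening"])
E
```

```text
[ 0.64361635 -0.06021345] (array([ -4.14,  17.91, -17.62]), np.float64(-0.087), array([0.4667, 0.1181, 0.1487]), array([ 38.,   6., -29.,   0., -54., -37.])) 0.08793540432119884
```

Call:
{"method": "move_arm", "body": {
  "commands": [
    [[-2, 0, 0, 0], [-2, 1, -1, 0], [0, 2.8, -2.75, 0], [0, 3.2, -3.15, 0], [0, 3.2, -3.15, 0], [0, 3.2, -3.15, 0], [0, 2.8, -2.75, 0], [0, 1.7, -1.65, 0]]
  ]
}}

```text
clock: 23.55
tool_pos: [0.6452, -0.0621, 0.1873]
orientation: [73.7, 90.0, -106.1]
force: [0.0, 0.6, 0.3]
opening: 0.0877
```

Call:
{"method": "move_arm", "body": {
  "commands": [
    [[0, 0, 0, -0.087], [0, 0, 0, 0], [0, 0, 0, 0]]
  ]
}}

```text
clock: 23.85
tool_pos: [0.6435, -0.0597, 0.1874]
orientation: [-39.2, 90.0, 145.8]
force: [0.6, 0.1, -1.5]
opening: 0.0876
```

```bash
python3 - <<'E'
from h import *
b=CO+CX*-.0035-CY*.1205
print(delta(b,.04,CX),get_obs()["opening"])
o,t,R=tool();p,d=snapshot("wrist");cv2.imwrite("pics/w7.png",p[:,:,::-1]); np.savez("w7.npz",p=p,d=d,t=t,R=R)
E
```

```text
(array([14.74,  0.05, -0.  ]), np.float64(-0.003), array([ 0.6435, -0.0597,  0.1874]), array([ 12.,  19.,  -6.,  -0., -64.,  -7.])) 0.08755678313040352
```

View pics/w7.png

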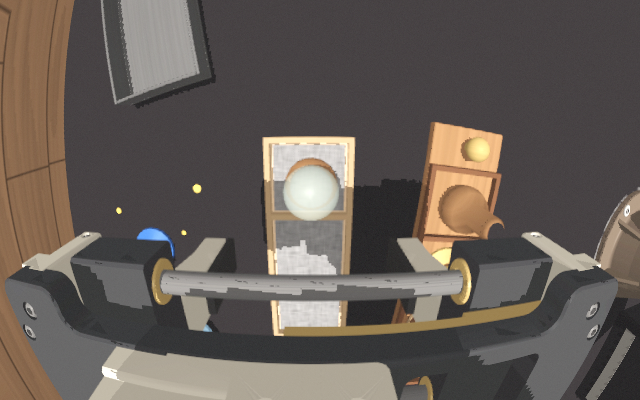

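```bash
python3 - <<'E'
from h import *
f=np.load("w7.npz");t,R=f["t"],f["R"]
w=wray((311.5,193),.058,t,R)[:2];print(w.round(4),((w-CO)@CX).round(4),((w-CO)@CY).round(4),delta(w,.039,CX)[0])
E
```

```text
[ 0.6441 -0.0605] -0.0031 -0.1208 [14.86  0.11 -0.04]
```

The globe's ball is centred at (311,193), 1 mm off the tool line. Picking it.

Call:
{"method": "move_arm", "body": {
  "commands": [
    [[1.5, 0.1, 0, 0], [3, 0, 0, 0], [3, 0, 0, 0], [3, 0, 0, 0], [2.5, 0, 0, 0], [1.2, 0, 0, 0], [0.6, 0, 0, 0], [0, 0, 0, 0]]
  ]
}}

```text
clock: 24.7
tool_pos: [0.644, -0.0605, 0.0393]
orientation: [58.7, 90.0, -116.1]
force: [0.0, 0.8, -0.1]
opening: 0.0877
```

Call:
{"method": "move_arm", "body": {
  "commands": [
    [[0, 0, 0, 0], [0, 0, 0, 0], [0, 0, 0, 0], [0, 0, 0, 0], [0, 0, 0, 0], [0, 0, 0, 0], [0, 0, 0, 0], [0, 0, 0, 0]]
  ],
  "jaw": 0
}}

```text
clock: 25.5
tool_pos: [0.644, -0.0608, 0.0394]
orientation: [156.7, 90.0, -18.1]
force: [-1.8, -0.0, 3.7]
opening: 0.0526
```

Call:
{"method": "move_arm", "body": {
  "commands": [
    [[-0.4, 0, 0, 0], [-1, 0, 0, 0], [-2, 0, 0, 0], [-2.6, 0, 0, 0], [-3, 0, 0, 0], [-2, 0, 0, 0], [-1, 0, 0, 0], [0, 0, 0, 0]]
  ]
}}

```text
clock: 26.3
tool_pos: [0.6446, -0.0607, 0.1607]
orientation: [-175.3, 89.8, 9.9]
force: [-0.5, 0.4, -2.6]
opening: 0.053
```

```bash
python3 - <<'E'
from h import *
print(delta(bay(DO,DY,3),.16,DX),get_obs()["opening"],get_obs()["force"])
E
```

```text
(array([  0.03, -27.76,  15.47]), np.float64(0.087), array([ 0.6446, -0.0607,  0.1607]), array([ 12.,  21.,  -8.,   0., -61.,  -7.])) 0.05298717328778016 [-0.45625344  0.41096589 -2.58038572]
```

Call:
{"method": "move_arm", "body": {
  "commands": [
    [[0, -0.9, 0.5, 0], [0, -1.7, 1, 0], [0, -2.6, 1.45, 0], [0, -2.8, 1.55, 0], [0, -2.8, 1.55, 0], [0, -2.8, 1.55, 0], [0, -2.8, 1.55, 0], [0, -2.8, 1.55, 0]]
  ]
}}

```text
clock: 27.1
tool_pos: [0.5178, 0.1215, 0.1575]
orientation: [19.5, 89.8, -155.3]
force: [1.0, -0.1, -1.9]
opening: 0.0526
```

Call:
{"method": "move_arm", "body": {
  "commands": [
    [[0, -2.7, 1.5, 0], [0, -2.2, 1.25, 0], [0, -1.7, 0.95, 0], [0, -1.2, 0.7, 0], [0, -0.75, 0.4, 0], [0, 0, 0, 0.04], [0, 0, 0, 0.047], [0, 0, 0, 0]]
  ]
}}

```text
clock: 27.9
tool_pos: [0.4641, 0.2012, 0.1586]
orientation: [41.2, 89.9, -138.7]
force: [-0.3, -0.5, -1.3]
opening: 0.0528
```

Call:
{"method": "move_arm", "body": {
  "commands": [
    [[1, 0, 0, 0], [2, 0, 0, 0], [2, 0, 0, 0], [2, 0, 0, 0], [1, 0, 0, 0], [0, 0, 0, 0], [0, 0, 0, 0]]
  ]
}}

```text
clock: 28.6
tool_pos: [0.4647, 0.2015, 0.0792]
orientation: [120.3, 90.0, -59.4]
force: [0.3, 0.1, -2.0]
opening: 0.0532
```

```bash
python3 - <<'E'
from h import *
print(delta(bay(DO,DY,3),.0394,DX),get_obs()["opening"],get_obs()["force"])
o,t,R=tool();p,d=snapshot("wrist");cv2.imwrite("pics/w8.png",p[:,:,::-1])
E
```

```text
(array([ 3.98, -0.02, -0.07]), np.float64(-0.0), array([0.4647, 0.2015, 0.0792]), array([ 46.,  13., -31.,   0., -45., -45.])) 0.05319921881946646 [ 0.29849624  0.06025695 -1.98409893]
```

View pics/w8.png

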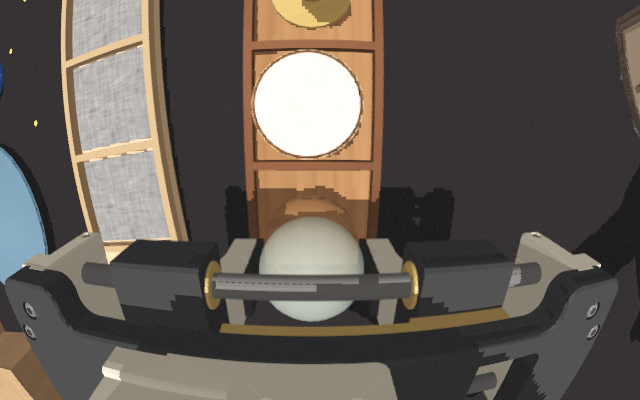

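The globe is centred over bay 4, its ball at column 311 between rack edges 245 and 383. The drum stands upright in bay 3 at (308,104). Lowering.

Call:
{"method": "move_arm", "body": {
  "commands": [
    [[0.6, 0, -0.05, 0], [1, 0, 0, 0], [0.9, 0, 0, 0], [0.6, 0, 0, 0], [0.4, 0, 0, 0], [0.2, 0, 0, 0], [0.1, 0, 0, 0], [0, 0, 0, 0]]
  ]
}}

```text
clock: 29.45
tool_pos: [0.4649, 0.2016, 0.0411]
orientation: [-152.8, 90.0, 27.4]
force: [-0.4, 0.4, -3.6]
opening: 0.0527
```

Call:
{"method": "move_arm", "body": {
  "commands": [
    [[0.1, 0, 0, 0], [0, 0, 0, 0]]
  ]
}}

```text
clock: 29.65
tool_pos: [0.4649, 0.2016, 0.0402]
orientation: [-135.8, 90.0, 44.4]
force: [-0.2, 0.7, -2.2]
opening: 0.0527
```

Call:
{"method": "move_arm", "body": {
  "commands": [
    [[0.1, 0, 0, 0], [0, 0, 0, 0]]
  ]
}}

```text
clock: 29.85
tool_pos: [0.465, 0.2017, 0.0394]
orientation: [-144.7, 90.0, 35.5]
force: [-0.8, 0.2, 1.7]
opening: 0.053
```

Call:
{"method": "move_arm", "body": {
  "commands": [
    [[0.07, 0, 0, 0], [0, 0, 0, 0]]
  ]
}}

```text
clock: 30.05
tool_pos: [0.465, 0.2016, 0.0393]
orientation: [-158.3, 90.0, 22.0]
force: [-4.4, -0.0, 9.6]
opening: 0.0528
```

The force shows the globe has landed. Releasing and rising, then moving away along the row.

Call:
{"method": "move_arm", "body": {
  "commands": [
    [[0, 0, 0, 0], [0, 0, 0, 0], [0, 0, 0, 0], [0, 0, 0, 0], [0, 0, 0, 0], [-1, 0, 0, 0], [-3, 0, 0, 0], [-4, 0, 0, 0]]
  ],
  "jaw": 8.76
}}

```text
clock: 30.85
tool_pos: [0.4638, 0.2006, 0.1184]
orientation: [42.7, 89.8, -137.1]
force: [0.6, 1.1, 0.4]
opening: 0.0875
```

Call:
{"method": "move_arm", "body": {
  "commands": [
    [[-4, 0, 0, 0], [-3, -2, 0, 0], [0, -4, 0, 0], [0, -4, 0, 0], [0, -4, 0, 0], [0, -4, 0, 0], [0, -2, 0, 0], [0, 0, 0, 0]]
  ]
}}

```text
clock: 31.65
tool_pos: [0.4638, 0.4037, 0.1883]
orientation: [92.3, 90.0, -87.3]
force: [-0.1, -0.6, -1.3]
opening: 0.0876
```

```bash
python3 - <<'E'
from h import *
p,d=snapshot("top");cv2.imwrite("pics/t9.png",cv2.resize(p[170:290,160:390,::-1],None,fx=3.4,fy=3.4,interpolation=cv2.INTER_CUBIC)); np.savez("t9.npz",p=p)
o=get_obs();print(o["tool_pos"],o["qvel"].round(1),o["opening"])
E
```

```text
[0.4636931  0.40217813 0.18824775] [-1.3 -1.3 -1.7 -0.2  0.1  0.3] 0.0873866417351749
```

View pics/t9.png

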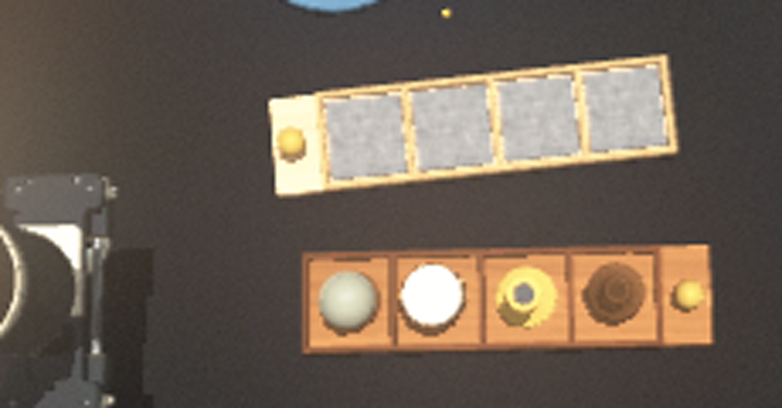

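All four stand upright in order from the knob: gourd (613,293), candlestick (525,295), drum (432,294), globe (348,301). I'll check the numbers and hand in.

```bash
python3 - <<'E'
from h import *
for n,u,v,z,i in(("gourd",617,290,.107,0),("candle",525,292,.107,1),("drum",432,294,.077,2),("globe",348,301,.058,3)):
    w=ray("top",[(u+.5)/3.4-.5+160,(v+.5)/3.4-.5+170],z)[0,:2]-bay(DO,DY,i);print(n,"mm off bay centre",(w@DX*1e3).round(1),(w@DY*1e3).round(1))
o=get_obs();print(o["clock"],abs(o["qvel"]).max())
print(close_job())
E
```

```text
gourd mm off bay centre -1.9 -1.4
candle mm off bay centre -1.8 0.1
drum mm off bay centre -2.8 -1.9
globe mm off bay centre 1.4 2.4
31.7 1.7199088184500562
the job is handed in; nothing more can be done
None
```

I moved all four curios to the display rack in carrier lot order, counted from the display's knob: gourd, brass candlestick, drum, globe. I handed the job in at 31.7 s of the 96 s allowed.

- **Placing:** the final top view shows all four upright. They measure within about 3 mm of their bay centres, against the 15 mm allowed.
- **Set-down:** each curio was lowered until the wrist force showed contact and only then released; nothing was dropped. The highest landing force I read was about 10 N.
- **Bystanders and look-alike:** the arm never went near the mug, the jar or the blue candlestick. I did not measure them again at the end.
- **Disagreements:** the top and wrist views differed by up to 4 mm on where the drum stood in its bay, so I used the wrist view taken from above it. Measured TCP height also read 3–5 mm high just after some of the lifts, and agreed again by the time I placed each curio.
- **Arm at hand-in:** clear of everything, but still settling, with joint speeds up to about 1.7 degrees/s.

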